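# Gang-clamp notched rack posts and fit the rail

## Robot

A 6-joint arm with a two-finger parallel gripper is mounted at the origin on the work surface. World frame = base frame: x ahead of the robot, y to its left, z up, the work surface at z = 0. Lengths are in m, angles in rad, forces in N, time in s.
With the tool pointing down it reaches from about 0.3 to 0.825 m from the base axis. Payload 5.4 kg.
Tool frame: the origin (TCP) lies at the very end of the fingers, on their centre line; the grasp point (between the pads) lies 19 mm behind it; z points along the fingers, y is the line along which they close (so a half turn about z gives the same grasp; the last joint's range is limited). The gripper opens to 92 mm and grips with 3 to 60 N. Pads are 20 mm wide; open, the fingers measure 128 mm over their backs; the gripper's body (75 mm by 189 mm) begins 69 mm behind the grasp point.
Start: joints at [0.969, 0.158, 1.597, -0, 1.386, -0.21], TCP at [0.22, 0.531, 0.215] pointing down, gripper open.
Joint ranges: [-2.91, 2.91], [-0.94, 2.29], [0.18, 2.7], [-1.29, 4.43], [0.17, 2.64], [-3, 3]. Speed limits (rad/s): [2.57, 2.57, 3.14, 3.14, 3.14, 3.14].

## Interface

Orientations are given as a rotation vector (axis times angle).
In Python, from workcell import bot gives the robot as it stands. Calls block until the motion is done:
- bot.goto(position, orientation): joint-space move of the TCP to a pose.
- bot.line_to(position, rot=None, max_speed=0.15): straight line of the TCP; rot=None keeps the orientation; max_speed is the mean speed in m/s.
- bot.set_joints(angles): joint-space move.
- bot.set_gripper(opening, newtons=None): opening from 0.0 (shut) to 1.0 (fully open); newtons is the grip in N (None keeps the last); returns when the fingers have stopped.
- bot.hold(seconds).
- bot.inverse_kinematics(position, orientation): joint angles nearest the present ones, or None.
- bot.read_camera(name): name is "scene" or "top"; returns a dict with "pixels" (480x640x3 uint8, blue, green, red), "fx", "fy", "cx", "cy" (pixels), "R" (3x3) and "t" (3): a world point X has camera coordinates R X + t. Camera axes: x right, y down, z forward; pixel columns grow to the right and rows downward; lengths in m; the calibration is good to about 2 mm. A picture is of the moment at which its call begins. There is no depth.
A pose or a line that the arm cannot do raises bot.MotionError and nothing moves.
- bot.job_done(): hands the job in; it is judged then, once.
Readings, each from a call of its own:
- bot.current_clock(): time.
- bot.current_joints(): joint angles.
- bot.current_joint_vel(): joint speeds.
- bot.current_effort(): joint torques, N m.
- bot.current_ee_pos(): TCP position.
- bot.current_tool_rot(): TCP orientation.
- bot.current_contact_force(): force on the tool from outside, world axes, zero at the start.
- bot.current_ft_torque(): the same for the moment, N m.
- bot.current_opening(): opening from 0.0 (shut) to 1.0 (fully open).
- bot.current_grip_force(): force on a finger pad.
Only numpy, scipy, OpenCV 4.12 (cv2) and the standard library are available. Lean on these libraries where they do the work, as an engineer would, in place of code of your own. Each camera call takes 0.05 s, during which the arm holds its last target. There are 200 camera calls.

## Task

Dry-fit the jar rack's rail: open the cam clamp, stand every notched post on its baseboard between the jaws with its flats square to them and its notch facing the lever side, and swing the lever round until all the posts are gripped tight. Only then lay the rail along the posts in all their notches, down on the shoulders and back against the tongues without gaps and its middle at the middle of the jaws, and let go. Leave the jar, the glue and the hammer where they are.

Things in the scene. Friction and masses are not known exactly. Their poses are not given: they have to be found in the camera images.
- vise: Clamping board fixed to the bench: 18 mm plywood base on which the posts are to stand, with a fixed and a moving hardwood jaw, each 280 mm long, 34 mm thick, 45 mm tall (tops 63 mm above the bench). Origin: on the bench below the middle of the jaws' length. Axes: x across the jaws, from the lever side to the fixed jaw; y along the jaws; z up
- fixed_face (a point): Middle of the fixed jaw's gripping face, half-way up it (40 mm above the bench): at x = +30 mm, y = 0 of the board. Axes as the board's. Clamped posts bear against this face. Four posts fill 184 of the 280 mm: the fingers that hold the rail need a space left between two of them
- jaw: Moving jaw; origin at the base's top, under the middle of the jaw: its gripping face is 17 mm further towards +x. Slides along the board's x, drawn both ways by the cam; with the lever fully open its face is at x = -26 mm of the board (56 mm between the jaws)
- lever (a joint): Cam lever, turning level. 0: fully open, arm pointing 190 deg from the board's +x (counter-clockwise from above), away from the jaws. It closes counter-clockwise, to its stop at 1.4 rad (arm along -y). Gap: 56 mm less 8.3 mm per rad; 46 mm posts stop it firmly at about 1.22. Friction holds it where it is left: it takes 6 N at the peg to move it, 15 to 25 N there to press the posts tight
- lever_pivot (a point): Lever's vertical pivot bolt, at x = -89 mm, y = 0 of the board, at the base's top
- lever_peg (a point): Hand peg of the lever: upright round dowel, 24 mm diameter, 115 mm from the pivot; this point is on its axis 80 mm above the bench, its top 106 mm, the 20 mm thick lever arm under it ends 44 mm above the bench
- rail_center (a point): Centre of the rail: plain square wooden bar, 26 x 26 x 300 mm, lying on the bench on a side; its long axis is its x. About 100 g
- rail: The same rail; origin at the centre of its underside
- paste_jar: Bystander: jar of chilli paste, 84 mm diameter, 130 mm tall, origin under its base
- hammer: Bystander: hammer lying on the bench, origin at its middle
- glue: Bystander: glue bottle, 56 mm diameter, 160 mm tall, origin under its base
- post1_center (a point): Centre (half-way up, on the axis) of a notched post standing upright: plain wood, 46 x 46 mm square, 120 mm tall, 130 g. Axes: z up along the post, -x points out of the notched face. Posts 1 to 4 are alike; some may be absent
- post1_shoulder (a point): Middle of the level shoulder of post 1's notch: the notch, 26 mm deep and 26 mm high, is cut right across one face at the top end, so this point is 94 mm above the foot, 10 mm from the axis towards the notched face (-x)
- post1_tongue (a point): Middle of the tongue left standing behind post 1's notch: 20 mm thick (along the post's x), 46 mm wide, 26 mm tall; 13 mm from the axis towards +x, 107 mm above the foot
- post1: The same post; origin at the centre of its foot, axes as for its centre
- post2_center (a point): As for post 1, on post2
- post2_tongue (a point): As for post 1, on post2
- post2: The same post; origin at the centre of its foot, axes as for its centre
- post3_center (a point): As for post 1, on post3
- post3_tongue (a point): As for post 1, on post3
- post3: The same post; origin at the centre of its foot, axes as for its centre
- post4_center (a point): As for post 1, on post4
- post4_tongue (a point): As for post 1, on post4
- post4: The same post; origin at the centre of its foot, axes as for its centre
There are look-alikes about, which are no part of the job. What is shaped like the post1 but black is not meant. What is shaped like the post2 but black is not meant.

How it is judged:
By the outcome, as a careful person would: the job done as asked, in the order asked, and still so for the second after the job is handed in, with the robot touching nothing.
Of post1, post2, post3, post4 only 2 to 4 are there at a start; the rules pass over those that are not, and their reading is None.
At some moment in a run one of rail may be knocked a few centimetres aside while the robot is not near it.
Once in a run the grip may slacken for a moment while it holds something.
It also fails if it takes over 210 s, if anything falls off the work surface, if the arm or the gripper's body presses on something with over 40 N, if the wrist force passes 120 N, or if a joint passes its speed limit or range.

## Working session

There is one attempt and no reset: what is moved stays moved. The work goes in short steps, each a Python script; the robot and the scene stay as the last script left them, time stands still between calls to the robot, and variables do not carry over. Pictures are saved under pics/ and viewed, at most 14 in all, crops included, and the job is handed in when it is done.

```bash
mkdir -p pics; ls
python3 - <<'E'
from workcell import bot
import cv2,numpy as np
for n in("scene","top"):
    c=bot.read_camera(n);cv2.imwrite(f"pics/{n}0.png",c["pixels"])
    R=np.array(c["R"]);print(n,c["fx"],c["fy"],c["cx"],c["cy"],-R.T@np.array(c["t"]),R.round(3).tolist())
print(bot.current_clock(),bot.current_tool_rot())
E
```

```text
pics
scene 599.7421544973197 599.7421544973197 319.30605506005617 240.33749554088482 [ 1.66028296 -0.46236615  1.15460047] [[0.352, 0.936, 0.011], [0.64, -0.232, -0.732], [-0.683, 0.265, -0.681]]
top 469.14956172649755 469.14956172649755 310.4892634156488 239.8106432639118 [ 0.43761128 -0.03423184  1.26396558] [[-0.029, -1.0, 0.005], [-0.991, 0.028, -0.13], [0.13, -0.009, -0.991]]
0.1 [-6.11373466e-01 -3.08091049e+00  2.43340919e-03]
```

View pics/scene0.png

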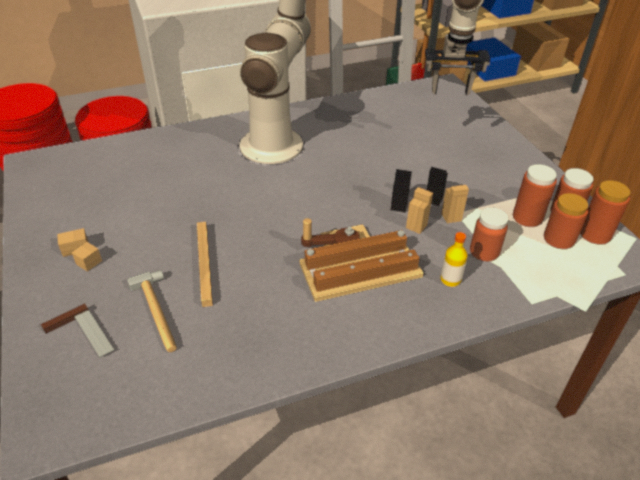

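View pics/top0.png

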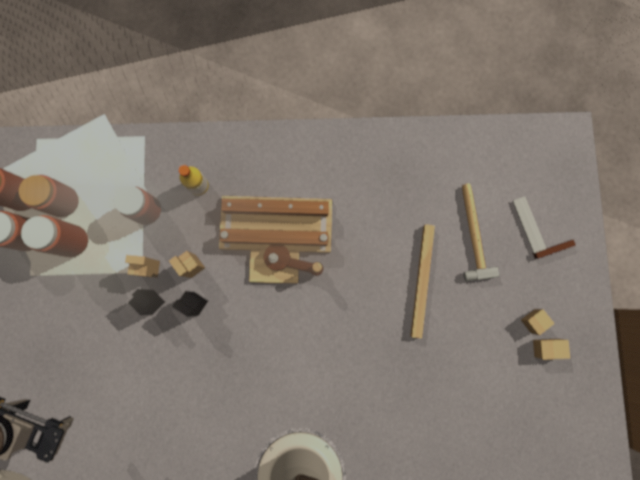

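Candidate posts in the top view are the wood ones at (142,265) and (185,264), black look-alikes at (147,301) and (190,303), and wood blocks at (540,322) and (552,350). The vise is at (275,225), with its lever peg at (317,268), nearly closed. The rail is at (423,282). Next I take enlarged crops of the posts and the vise.

Run:
```python
import cv2,numpy as np
s=cv2.imread("pics/scene0.png");t=cv2.imread("pics/top0.png")
a=cv2.resize(s[150:250,380:480],(400,400),interpolation=cv2.INTER_CUBIC)
b=cv2.resize(t[235:335,110:210],(400,400),interpolation=cv2.INTER_CUBIC)
cv2.imwrite("pics/c1.png",np.hstack([a,b]))
cv2.imwrite("pics/c2.png",cv2.resize(t[185:295,210:340],None,fx=5.4,fy=5.4,interpolation=cv2.INTER_CUBIC))
a=cv2.resize(s[220:280,45:110],(400,370),interpolation=cv2.INTER_CUBIC)
b=cv2.resize(t[305:365,515:580],(400,370),interpolation=cv2.INTER_CUBIC)
cv2.imwrite("pics/c3.png",np.hstack([a,b]))
```

```text
(no output)
```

View pics/c1.png

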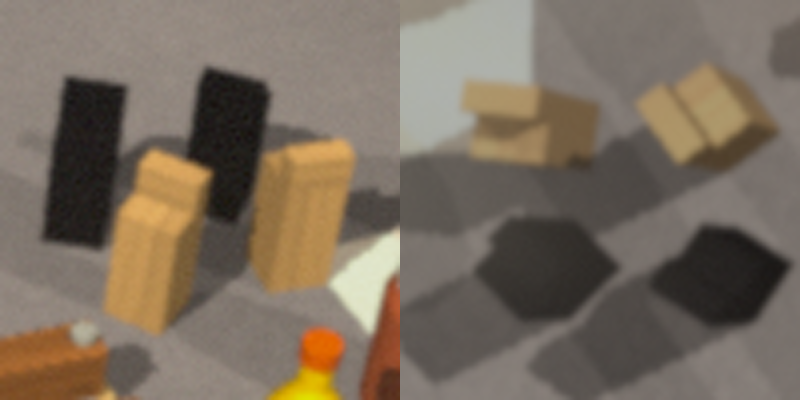

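View pics/c2.png

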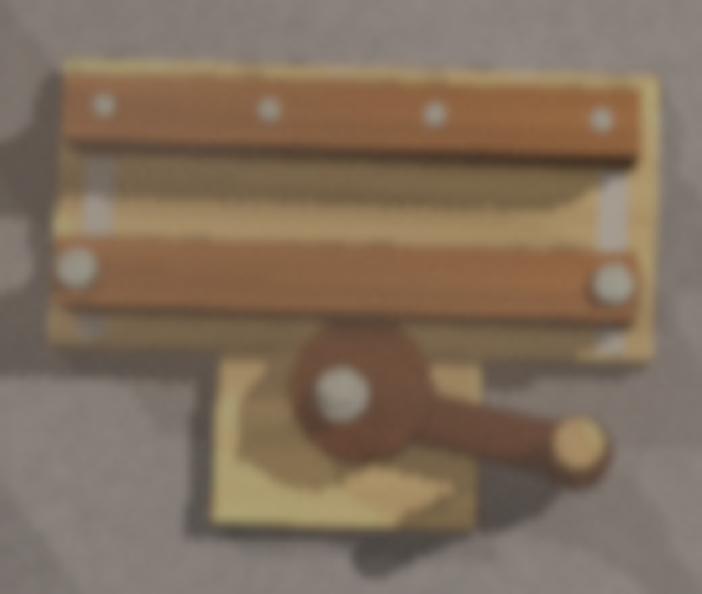

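View pics/c3.png

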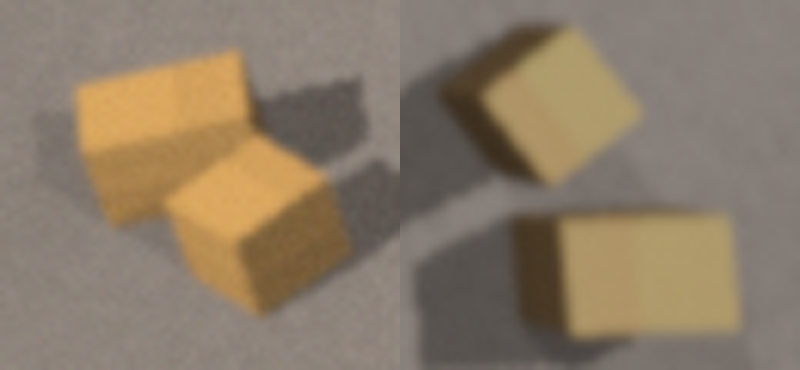

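```bash
cat > h.py <<'E'
from workcell import bot
import cv2,numpy as np
from scipy.optimize import least_squares
from scipy.spatial.transform import Rotation as Ro
def proj(c,X):
    p=np.atleast_2d(X)@np.array(c["R"]).T+np.array(c["t"])
    return p[:,:2]/p[:,2:]*[c["fx"],c["fy"]]+[c["cx"],c["cy"]]
def unproj(c,uv,z):
    R=np.array(c["R"]);C=-R.T@np.array(c["t"])
    d=np.array([(uv[0]-c["cx"])/c["fx"],(uv[1]-c["cy"])/c["fy"],1])@R
    return C+d*(z-C[2])/d[2]
def W(p,L):  # pose (x,y,yaw) applied to local points
    L=np.atleast_2d(L);c,s=np.cos(p[2]),np.sin(p[2])
    return np.c_[p[0]+c*L[:,0]-s*L[:,1],p[1]+s*L[:,0]+c*L[:,1],L[:,2]]
def fit(p0,obs): # obs: list of (cam, localpts, pixels)
    f=lambda p:np.concatenate([(proj(c,W(p,L))-np.array(u)).ravel() for c,L,u in obs])
    r=least_squares(f,p0,loss="soft_l1");return r.x,np.sqrt(np.mean(r.fun**2)),f(r.x).reshape(-1,2).round(1)
a=.023
PE=[[-a,-a,0],[a,-a,0],[a,a,0],[-a,a,0],[-a,-a,.094],[-a,a,.094],[.003,-a,.094],[.003,a,.094],[.003,-a,.12],[.003,a,.12],[a,-a,.12],[a,a,.12]]
PL=[(0,1),(1,2),(2,3),(3,0),(0,4),(3,5),(4,5),(4,6),(5,7),(6,7),(6,8),(7,9),(8,9),(8,10),(9,11),(10,11),(1,10),(2,11)]
JE=[[x,y,z] for z in(.018,.063) for x,y in((.03,-.14),(.064,-.14),(.064,.14),(.03,.14))]
JL=[(0,1),(1,2),(2,3),(3,0),(4,5),(5,6),(6,7),(7,4),(0,4),(1,5),(2,6),(3,7)]
def draw(im,c,p,E,L,k,off,dz=0,col=(255,0,255)):
    q=((proj(c,W(p,np.array(E)+[0,0,dz]))-off+.5)*k).astype(int)
    for i,j in L: cv2.line(im,tuple(map(int,q[i])),tuple(map(int,q[j])),col,1)
E
python3 - <<'E'
from h import *
t=bot.read_camera("top");s=bot.read_camera("scene")
T=lambda x,y:(110+x/4-.4,235+y/4-.4); S=lambda x,y:(380+x/4-.4,150+y/4-.4); V=lambda x,y:(210+x/5.4-.4,185+y/5.4-.4)
jt=[JE[6],JE[5],JE[4],JE[7]]
v,e,r=fit([.56,.05,0],[(t,jt,[V(65,75),V(640,92),V(637,160),V(68,146)])]);print("vise",v,e,r.tolist())
peg=unproj(t,V(580,442),.106);b=np.array(W(v,[[-.089,0,0]]))[0];d=peg-b
print("peg",peg,"r",np.hypot(*d[:2]),"lever",np.degrees(np.arctan2(d[1],d[0])-v[2])-190+360)
# post B (185,264)
top=[PE[10],PE[11],PE[8],PE[9]]
g=unproj(t,(185,268),.05);print(g)
best={}
# tongue back edge (638,100)-(685,165): x=+a ; corner order: y sign resolved by trying both
for nm,g,obs in (("B",unproj(t,(186,265),.1),[(t,[PE[11],PE[10]],[T(638,100),T(685,165)]),(s,[PE[4],PE[5]],[S(180,237),S(120,205)])]),):
  for yaw in np.radians([126,-54,36,-144]):
    for sw in (0,1):
      o=[(c,L,u[::-1] if (sw>>0)&1 else u) for c,L,u in obs]
      p,e,r=fit([g[0],g[1],yaw],o);print(nm,sw,p[:2].round(4),np.degrees(p[2]).round(1),round(e,2))
nm="A";g=unproj(t,(140,265),.1)
for sw in(0,1):
  u=[T(462,108),T(532,118),T(462,80),T(540,85)]
  p,e,r=fit([g[0],g[1],0],[(t,[PE[9],PE[8],PE[11],PE[10]],u)]);print(nm,p[:2].round(4),np.degrees(p[2]),e,r.tolist())
E
```

```text
vise [ 0.63849033  0.04851752 -0.0555514 ] 0.6349657328486458 [[-0.3, 0.2], [0.5, -0.1], [0.8, 0.1], [-1.5, -0.2]]
peg [ 0.52273321 -0.05832782  0.106     ] r 0.11497657777170706 lever 69.65536157727342
[0.53269129 0.28190455 0.05      ]
B 0 [0.5312 0.0901] 251.0 26.95
B 1 [0.5068 0.0869] 270.5 29.72
B 0 [0.5312 0.0901] -109.0 26.95
B 1 [0.5068 0.0869] -89.5 29.73
B 0 [0.5312 0.0901] -109.0 26.95
B 1 [0.5068 0.0869] -89.5 29.72
B 0 [0.5312 0.0901] -109.0 26.95
B 1 [0.5068 0.0869] -89.5 29.72
A [0.5328 0.1451] -7.521970626974068 0.4619550896273829 [[-0.6, 0.5], [0.6, -0.0], [0.4, -0.6], [-0.4, 0.1]]
A [0.5328 0.1451] -7.521970626974068 0.4619550896273829 [[-0.6, 0.5], [0.6, -0.0], [0.4, -0.6], [-0.4, 0.1]]
```

The vise fit agrees with the known lever radius (0.115 m). I forgot the 400 px offset of the right half of c1, so I fix that and check the fit with an overlay.

Run:
```python
from h import *
t=bot.read_camera("top");s=bot.read_camera("scene")
T=lambda x,y:(10+x/4-.4,235+y/4-.4); S=lambda x,y:(380+x/4-.4,150+y/4-.4)
g=unproj(t,(186,265),.1)
B,e,r=fit([g[0],g[1],np.radians(126)],[(t,[PE[11],PE[10]],[T(638,100),T(685,165)]),(s,[PE[4],PE[5],PE[0],PE[3]],[S(120,205),S(180,237),S(105,310),S(163,333)])]);print("B",B,np.degrees(B[2]),e,r.tolist())
B2,e,r=fit([g[0],g[1],np.radians(126)],[(t,[PE[11],PE[10]],[T(685,165),T(638,100)]),(s,[PE[5],PE[4],PE[3],PE[0]],[S(120,205),S(180,237),S(105,310),S(163,333)])]);print("B2",B2,np.degrees(B2[2]),e)
if e<2:B=B2
g=unproj(t,(140,265),.1)
A,e,r=fit([g[0],g[1],0],[(t,[PE[9],PE[8],PE[11],PE[10]],[T(462,108),T(532,118),T(462,80),T(540,85)])]);print("A",A,np.degrees(A[2]),e)
v=[.63849,.04852,-.05555]
def view(c,o,w):
    k=4;im=cv2.resize(c["pixels"][o[1]:o[1]+w[1],o[0]:o[0]+w[0]],None,fx=k,fy=k,interpolation=cv2.INTER_CUBIC)
    for p in(A,B):draw(im,c,p,PE,PL,k,o)
    draw(im,c,v,JE,JL,k,o);return im
a=view(s,(295,150),(190,150));b=view(t,(115,185),(225,110))
a=cv2.resize(a,(400,316));b=cv2.resize(b,(400,196))
b=view(t,(120,190),(100,100))
cv2.imwrite("pics/c4.png",view(s,(295,150),(190,150)))
```

```text
B [0.54549254 0.27732959 0.25167742] 14.420053983721537 9.904815036708833 [[-1.1, -5.3], [5.4, -26.8], [0.8, -0.7], [-2.0, -14.5], [0.9, -1.8], [-1.8, -13.4]]
B2 [0.54209954 0.2727696  2.23348642] 127.96934531900725 0.9229079288456142
A [ 0.53979966  0.38895104 -0.12733972] -7.29602870498164 0.4686753215520319
```

View pics/c4.png

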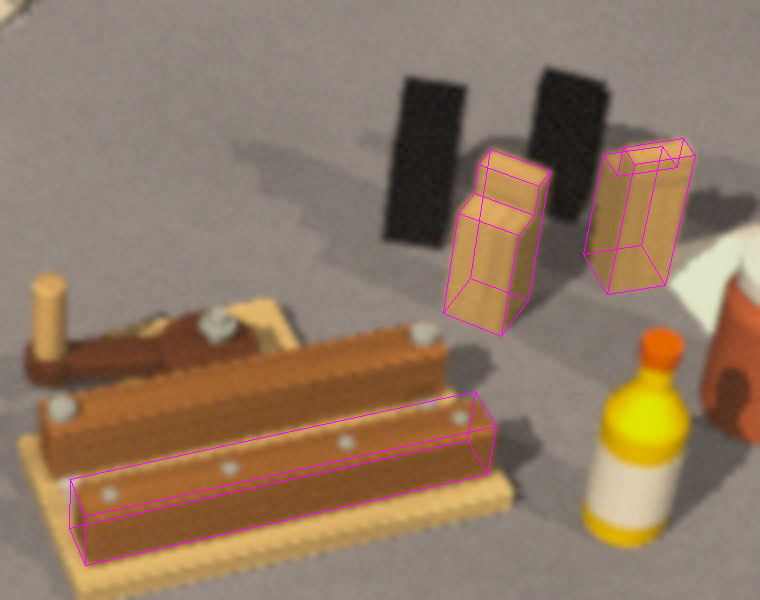

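Both post overlays fit. The vise is within 2–3 mm. Now I open the lever.

```bash
cat >> h.py <<'E'
V=np.array([.639,.0485,-.0555])
def down(phi): return (Ro.from_euler("z",phi)*Ro.from_euler("x",np.pi)).as_rotvec()
def pegpose(q,z=.062,r=.115):
    pv=W(V,[[-.089,0,0]])[0];th=V[2]+np.radians(190)+q
    return np.array([pv[0]+r*np.cos(th),pv[1]+r*np.sin(th),z]),th
def choose(poses,opts=(0,np.pi)): # yaw offset that keeps joint 6 most central along the way
    best=None
    for o in opts:
        m=0
        for p,ph in poses:
            j=bot.inverse_kinematics(p,down(ph+o)); m=max(m,9 if j is None else abs(j[5]))
        if best is None or m<best[0]:best=(m,o)
    assert best[0]<2.95,best
    return best[1]
def lever(q0,q1,n,fmax=None,o=0,z=.062):
    for q in np.linspace(q0,q1,n+1)[1:]:
        p,th=pegpose(q,z);bot.line_to(p,down(th+o),max_speed=.08)
        F=np.array(bot.current_contact_force());tg=np.array([-np.sin(th),np.cos(th)])
        ft=F[:2]@tg;print(f"q {q:.3f} ft {ft:.1f} fz {F[2]:.1f}")
        if fmax and -ft>fmax:break
    return q
E
python3 - <<'E'
from h import *
o=choose([pegpose(q) for q in(1.22,.6,0)]);print(o)
p,th=pegpose(1.216);up=p+[0,0,.13]
bot.set_gripper(.6,15)
bot.goto(up,down(th+o));bot.line_to(p,max_speed=.15);bot.set_gripper(0.0,15)
print(bot.current_opening()*92,bot.current_contact_force())
lever(1.216,0.0,8,o=o)
bot.set_gripper(.6);q=bot.current_ee_pos();bot.line_to([q[0],q[1],.25])
print(bot.current_clock())
E
```

```text
3.141592653589793
23.806416685418572 [-1.17647635 -0.03597126  2.30947599]
q 1.064 ft -0.7 fz 1.4
q 0.912 ft -0.7 fz 0.5
q 0.760 ft 0.1 fz -0.4
q 0.608 ft -0.5 fz -2.4
q 0.456 ft -0.4 fz -4.4
q 0.304 ft -0.2 fz -4.4
q 0.152 ft -0.9 fz -3.9
q 0.000 ft -0.7 fz -5.2
9.9083
```

```bash
cat >> h.py <<'E'
def place(pick,ty,opts,h=.057,tx=.003):
    tgt=W(V,[[tx,ty,0]])[0];P=np.array([pick[0],pick[1],h])
    o=choose([(P,pick[2]),(P+[0,0,.17],pick[2]),(np.array([tgt[0],tgt[1],.017+h]),V[2]),(np.array([tgt[0],tgt[1],.25]),V[2])],opts);print("o",o)
    bot.set_gripper(.68,30);bot.goto(P+[0,0,.17],down(pick[2]+o))
    bot.line_to(P+[0,0,.02],max_speed=.15);bot.line_to(P,max_speed=.08);bot.set_gripper(0,30)
    w=bot.current_opening()*92;print("width",w);assert w>40
    bot.line_to(P+[0,0,.17],max_speed=.15)
    U=np.array([tgt[0],tgt[1],h+.17]);bot.line_to(U,down(V[2]+o),max_speed=.15)
    print("width",bot.current_opening()*92,bot.current_grip_force(),bot.current_clock())
    f0=bot.current_contact_force()[2]
    for z in list(np.arange(.085,.024,-.006))+list(np.arange(.023,.0150,-.001)):
        bot.line_to([U[0],U[1],z+h],max_speed=.08)
        f=bot.current_contact_force()[2]-f0
        if f>4:break
    print("foot",z,"df",f,bot.current_contact_force())
    return U
def release(h=.24):
    bot.set_gripper(.68);q=bot.current_ee_pos();bot.line_to([q[0],q[1],h],max_speed=.15);print(bot.current_clock())
E
python3 - <<'E'
from h import *
t=bot.read_camera("top");print("black",unproj(t,(147,301),.1),unproj(t,(191,303),.1))
place([.5398,.3890,-.1273],.09,(0,np.pi))
E
```

```text
black [0.4503082  0.36160824 0.1       ] [0.44228403 0.25369133 0.1       ]
o 3.141592653589793
width 45.85707618113179
width 45.757116035016836 29.999138563871384 17.4167
foot 0.016999999999999994 df 7.121483914766952 [-2.49387423  0.08214981  5.40341063]
```

Run:
```python
from h import *
release()
place([.5421,.2728,2.2335],-.09,(0,np.pi,np.pi/2,-np.pi/2))
```

```text
24.575
o 0
width 46.045790035199
width 46.26530518751133 29.66807261109352 31.4667
foot 0.016999999999999994 df 6.950122041987127 [-2.3717341   0.36891552  6.06919383]
```

Run:
```python
from h import *
release()
# get out of the view
bot.goto([.40,.35,.3],down(0.5))
t=bot.read_camera("top");s=bot.read_camera("scene")
ims=[]
for c,o,w in((s,(290,165),(150,140)),(t,(205,170),(150,140))):
    k=5;ims.append(cv2.resize(c["pixels"][o[1]:o[1]+w[1],o[0]:o[0]+w[0]],None,fx=2.66,fy=2.66,interpolation=cv2.INTER_CUBIC))
cv2.imwrite("pics/c5.png",np.hstack(ims))
print(bot.current_clock())
```

```text
38.6167
40.4083
```

View pics/c5.png

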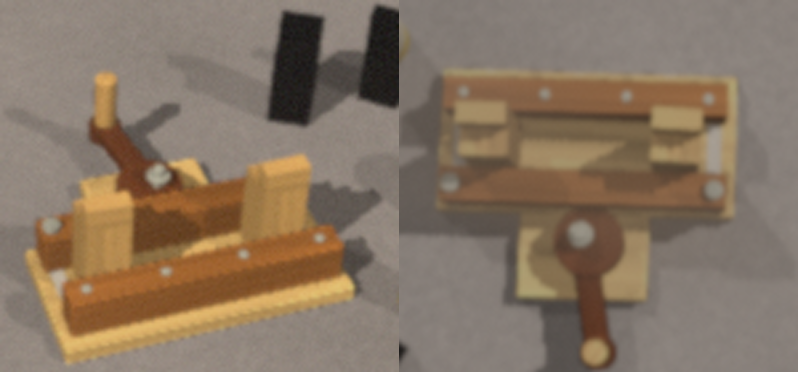

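The picture shows both posts upright between the jaws, with their notches toward the lever. The lever is open, with its peg at (595,352) in the crop. Now I clamp.

Run:
```python
from h import *
z=.068
o=choose([pegpose(q,z) for q in(0,.6,1.25)]);print(o)
p,th=pegpose(0,z)
bot.set_gripper(.6,20);bot.goto(p+[0,0,.15],down(th+o));bot.line_to(p);bot.set_gripper(0,20);print(bot.current_opening()*92)
lever(0,1.1,6,30,o,z);lever(1.1,1.32,11,22,o,z)
print(bot.current_clock())
```

```text
3.141592653589793
23.639708081509827
q 0.183 ft 0.0 fz 2.4
q 0.367 ft -0.4 fz 3.8
q 0.550 ft -0.1 fz 4.5
q 0.733 ft -1.8 fz 5.4
q 0.917 ft -1.1 fz 4.5
q 1.100 ft -2.2 fz 3.9
q 1.120 ft -4.8 fz 5.9
q 1.140 ft -4.8 fz 6.7
q 1.160 ft -3.9 fz 6.6
q 1.180 ft -4.9 fz 6.1
q 1.200 ft -5.1 fz 6.7
q 1.220 ft -3.8 fz 6.1
q 1.240 ft -4.5 fz 5.8
q 1.260 ft -8.5 fz 7.8
q 1.280 ft -10.1 fz 10.1
q 1.300 ft -13.6 fz 13.7
q 1.320 ft -18.8 fz 15.7
48.925
```

Run:
```python
from h import *
z=.068;o=np.pi
lever(1.32,1.42,10,25,o,z)
p=bot.current_ee_pos();pv=pegpose(0)[0];print(p)
bot.set_gripper(.6);q=bot.current_ee_pos();bot.line_to([q[0],q[1],.25])
bot.goto([.40,.30,.3],down(0.5))
t=bot.read_camera("top");s=bot.read_camera("scene")
c=[cv2.resize(i["pixels"][y:y+140,x:x+150],None,fx=2.66,fy=2.66,interpolation=cv2.INTER_CUBIC) for i,x,y in((t,205,170),(t,340,210))]
cv2.imwrite("pics/c6.png",np.hstack(c));cv2.imwrite("pics/full6s.png",s["pixels"]);cv2.imwrite("pics/full6t.png",t["pixels"])
print(bot.current_clock())
```

```text
q 1.330 ft -21.0 fz 18.3
q 1.340 ft -23.0 fz 20.3
q 1.350 ft -24.3 fz 21.6
q 1.360 ft -26.1 fz 22.0
[ 0.53284863 -0.06157671  0.06757334]
53.5333
```

View pics/c6.png

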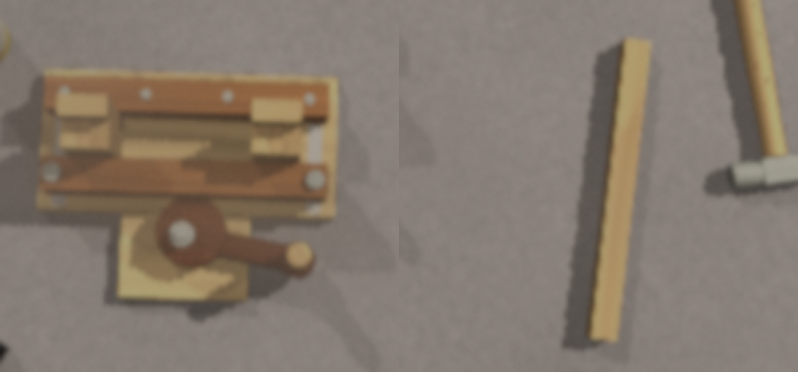

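Posts are gripped and the peg is back near 1.22 rad, at (300,256) in the crop. The rail's corners are (624,38), (652,40), (617,342) and (590,338). Next I fit and pick the rail.

```bash
cat > rail.py <<'E'
from h import *
t=bot.read_camera("top");s=bot.read_camera("scene")
RE=[[x,y,z] for z in(0,.026) for x,y in((-.15,-.013),(.15,-.013),(.15,.013),(-.15,.013))]
Q=lambda x,y:(340+(x-399)/2.66-.4,210+y/2.66-.4)
g=unproj(t,Q(622,190),.026)
r,e,res=fit([g[0],g[1],-.05],[(t,[RE[6],RE[5],RE[4],RE[7]],[Q(624,38),Q(652,40),Q(617,342),Q(592,338)])])
print(r,e,res.tolist())
E
python3 - <<'E'
from rail import *
k=4
o=(180,205);im=cv2.resize(s["pixels"][205:315,180:240],None,fx=k,fy=k,interpolation=cv2.INTER_CUBIC);draw(im,s,r,RE,JL,k,o)
o=(395,210);im2=cv2.resize(t["pixels"][210:350,395:450],None,fx=k,fy=k,interpolation=cv2.INTER_CUBIC);draw(im2,t,r,RE,JL,k,o)
H=np.zeros((560,480,3),np.uint8);H[:440,:240]=im;H[:,240:460]=im2;cv2.imwrite("pics/c7.png",H)
E
```

```text
[ 0.48493091 -0.33872359 -0.17101132] 0.30505347660341187 [[0.4, -0.2], [-0.5, 0.4], [0.3, -0.1], [-0.3, -0.0]]
```

View pics/c7.png

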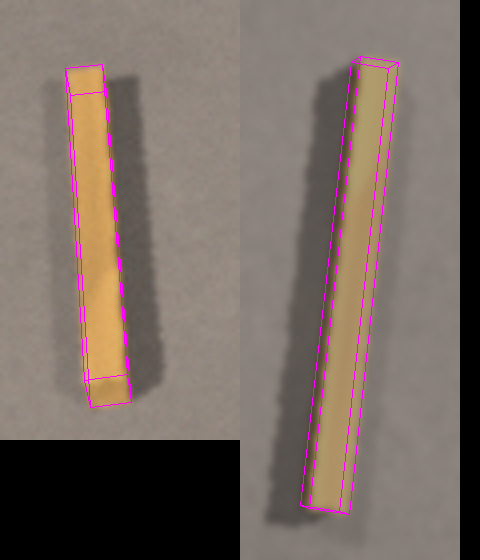

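The overlay agrees in both views. Now I pick the rail, bring it in front of the notches, lower it to contact, then push it back.

Run:
```python
from rail import *
hz=.004
tp=W(V,[[-.006,.0005,0]])[0]
P=np.array([r[0],r[1],hz]);U=np.array([tp[0],tp[1],.20])
best=None
for sg in(np.pi/2,-np.pi/2):
    for o in(0,np.pi):
        js=[bot.inverse_kinematics(p,down(a)) for p,a in((P,r[2]+o),(P+[0,0,.2],r[2]+o),(U,V[2]+sg+o),(U-[0,0,.09],V[2]+sg+o))]
        m=9 if any(j is None for j in js) else max(abs(j[5]) for j in js)
        if best is None or m<best[0]:best=(m,o,V[2]+sg+o)
print(best);_,o,pa=best;assert _<2.95
bot.set_gripper(.6,40);bot.goto(P+[0,0,.2],down(r[2]+o));bot.line_to(P+[0,0,.03]);bot.line_to(P,max_speed=.06);bot.set_gripper(0,40)
w=bot.current_opening()*92;print(w,bot.current_contact_force());assert w>20
bot.line_to(P+[0,0,.22],max_speed=.12)
bot.goto(U+[0,0,.04],down(pa));bot.line_to(U)
print("w",bot.current_opening()*92,bot.current_grip_force(),bot.current_contact_force(),bot.current_clock())
open("pa.txt","w").write(str(pa))
bot.line_to([U[0],U[1],.135+hz],max_speed=.08)
s=bot.read_camera("scene");cv2.imwrite("pics/c8.png",cv2.resize(s["pixels"][160:300,280:460],None,fx=4,fy=4,interpolation=cv2.INTER_CUBIC))
```

```text
[ 0.48493091 -0.33872359 -0.17101132] 0.30505347660341187 [[0.4, -0.2], [-0.5, 0.4], [0.3, -0.1], [-0.3, -0.0]]
(np.float64(0.9279762784881287), 0, np.float64(1.5152963267948965))
25.81987856898681 [0.60980896 0.00591558 1.11469495]
w 25.74718494300916 39.994786977767944 [ 0.33345015 -0.04671873 -0.67110994] 62.6917
```

View pics/c8.png

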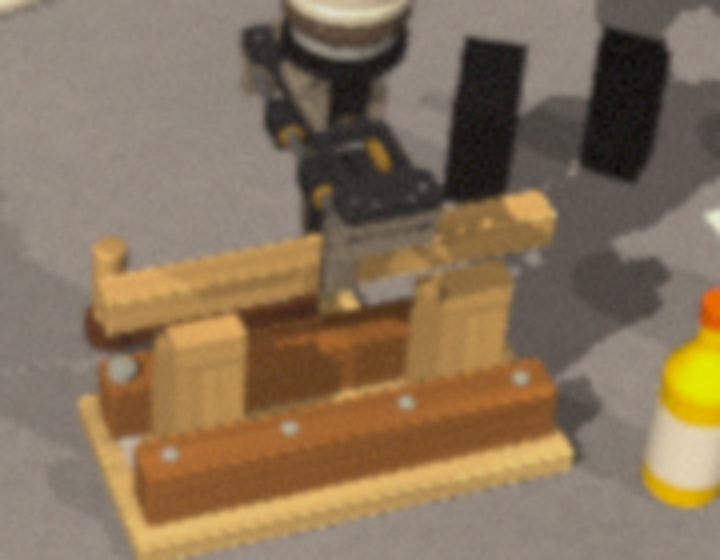

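The rail is level above the notches on the lever side of the tongues. I lower it to contact, then push it back.

```bash
cat > seat.py <<'E'
from h import *
ex=np.array([np.cos(V[2]),np.sin(V[2])])
def st(): F=np.array(bot.current_contact_force());return F[:2]@ex,F[:2]@[-ex[1],ex[0]],F[2]
def mv(dx,dz):
    global tgt
    tgt=tgt+[dx*ex[0],dx*ex[1],dz];bot.line_to(tgt,max_speed=.05)
E
python3 - <<'E'
import seat;from seat import *
seat.tgt=np.array(bot.current_ee_pos());f0=st();print(f0,seat.tgt)
for i in range(30):
    mv(0,-.001);f=st()
    if f[2]-f0[2]>4:break
print("down",i,seat.tgt,bot.current_ee_pos()[2]-.004,f)
mv(0,.0008)
for i in range(16):
    mv(.0005,0);f=st()
    if f0[0]-f[0]>6:break
print("back",i,f,W([0,0,-V[2]],[np.array(bot.current_ee_pos())-[V[0],V[1],0]]))
for i in range(8):
    mv(0,-.0005);f=st()
    if f[2]-f0[2]>5:break
print("down",i,f,W([0,0,-V[2]],[np.array(bot.current_ee_pos())-[V[0],V[1],0]]),bot.current_opening()*92,bot.current_ft_torque())
np.save("tgt.npy",seat.tgt)
t=bot.read_camera("top");s=bot.read_camera("scene")
c=[cv2.resize(i["pixels"][y:y+140,x:x+150],None,fx=2.66,fy=2.66,interpolation=cv2.INTER_CUBIC) for i,x,y in((t,205,170),(s,290,165))]
cv2.imwrite("pics/c9.png",np.hstack(c))
E
```

```text
(np.float64(-0.5311240126656914), np.float64(0.02757820441410465), np.float64(-1.3752614024245862)) [0.63365344 0.04928585 0.13986526]
down 24 [0.63365344 0.04928585 0.11486526] 0.11223497801776323 (np.float64(-2.9673382443539253), np.float64(0.07725091918169076), np.float64(5.285985484478554))
back 13 (np.float64(-7.777943138180489), np.float64(0.048898845151983936), np.float64(8.744126669394419)) [[0.0003069  0.00055972 0.11622684]]
down 0 (np.float64(-9.423483664981296), np.float64(-0.6347992659887479), np.float64(11.68477597299734)) [[0.0003101  0.0005761  0.11624188]] 25.36582650359372 [ 0.04551421  1.4736672  -0.0252831 ]
```

View pics/c9.png

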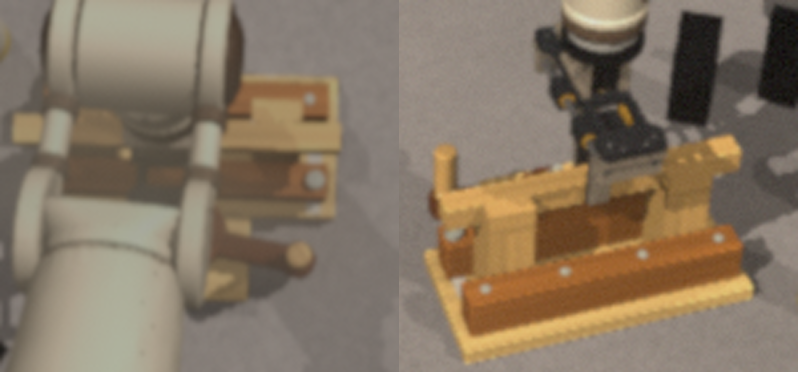

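The rail sits on both shoulders against the tongues. I let go and check.

Run:
```python
from h import *
bot.set_gripper(.75);q=np.array(bot.current_ee_pos());bot.line_to([q[0],q[1],.26],max_speed=.1)
bot.goto([.40,.30,.3],down(0.5))
t=bot.read_camera("top");s=bot.read_camera("scene")
ims=[cv2.resize(i["pixels"][y:y+110,x:x+150],None,fx=4,fy=4,interpolation=cv2.INTER_CUBIC)[:, :] for i,x,y in((t,200,180),(s,290,185))]
cv2.imwrite("pics/c10.png",cv2.resize(np.vstack(ims),(545,600*440//440)) if 0 else cv2.resize(np.vstack(ims),(409,600)))
cv2.imwrite("pics/c11.png",cv2.resize(t["pixels"][180:270,195:345],None,fx=5.3,fy=5.3,interpolation=cv2.INTER_CUBIC))
cv2.imwrite("pics/c12.png",cv2.resize(s["pixels"][185:295,295:435],None,fx=5.4,fy=5.4,interpolation=cv2.INTER_CUBIC))
print(bot.current_clock())
```

```text
77.8417
```

View pics/c11.png

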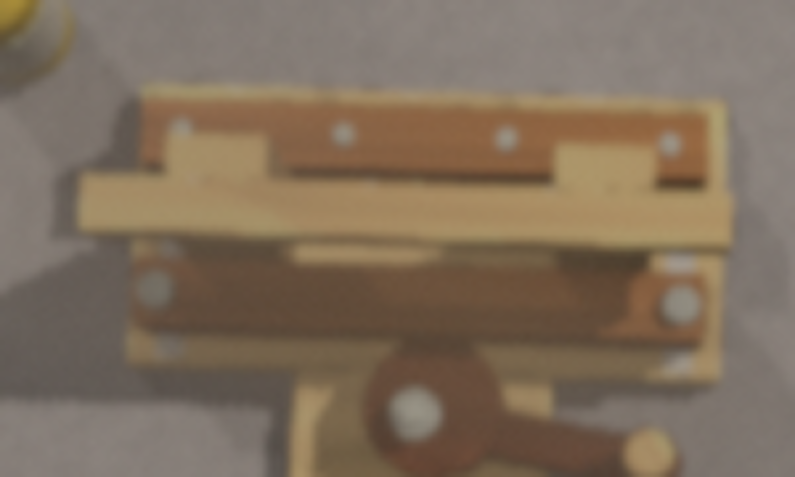

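View pics/c12.png

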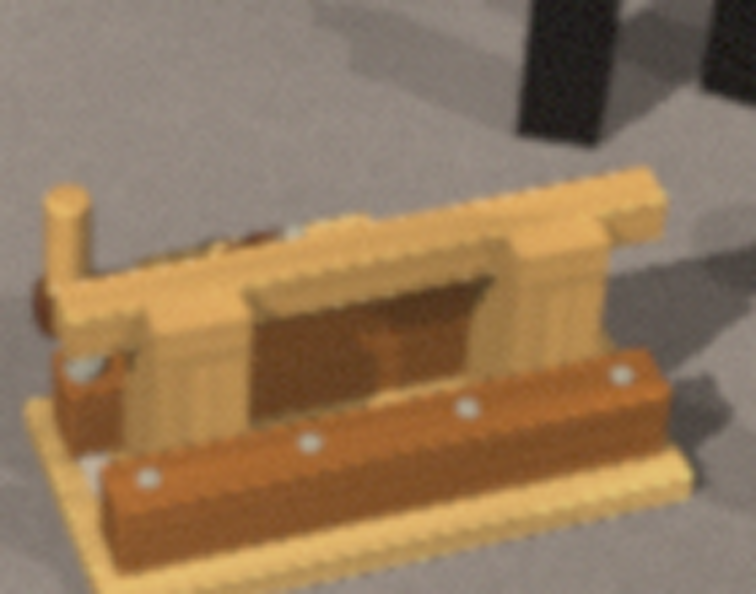

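Both posts stand gripped, and the rail lies flush against the tongues with its ends at (78,203) and (731,220). I check its centring against the jaws in numbers.

Run:
```python
from h import *
t=bot.read_camera("top");s=bot.read_camera("scene")
T=lambda x,y:(195+x/5.3-.4,180+y/5.3-.4);S=lambda x,y:(295+x/5.4-.4,185+y/5.4-.4)
iv=lambda X:W([0,0,-V[2]],[X-[V[0],V[1],0]])[0].round(4)
for c,F,rl,jw in((t,T,[(78,175),(78,232),(733,195),(731,246)],[(140,98),(140,163),(708,112),(707,180)]),
                 (s,S,[(66,322),(53,288),(665,203),(647,168)],[(122,510),(104,468),(668,385),(648,349)])):
    r=[iv(unproj(c,F(*p),.138)) for p in rl];j=[iv(unproj(c,F(*p),.063)) for p in jw]
    print("rail",np.mean(r,0).round(4),[list(q[:2]) for q in r]);print("jaw",np.mean(j,0).round(4),[list(q[:2]) for q in j])
```

```text
rail [-0.0014  0.0021  0.138 ] [[np.float64(0.0117), np.float64(0.153)], [np.float64(-0.0148), np.float64(0.1515)], [np.float64(0.0106), np.float64(-0.1483)], [np.float64(-0.0132), np.float64(-0.1479)]]
jaw [0.0486 0.0006 0.063 ] [[np.float64(0.0649), np.float64(0.141)], [np.float64(0.0324), np.float64(0.1394)], [np.float64(0.0656), np.float64(-0.1388)], [np.float64(0.0315), np.float64(-0.139)]]
rail [0.0018 0.001  0.138 ] [[np.float64(0.0127), np.float64(-0.1486)], [np.float64(-0.011), np.float64(-0.1478)], [np.float64(0.0159), np.float64(0.1491)], [np.float64(-0.0102), np.float64(0.1514)]]
jaw [0.0506 0.0013 0.063 ] [[np.float64(0.0655), np.float64(-0.1375)], [np.float64(0.0372), np.float64(-0.1375)], [np.float64(0.0628), np.float64(0.1395)], [np.float64(0.0369), np.float64(0.1406)]]
```

```bash
python3 -c "
from workcell import bot
print(bot.job_done())"
```

```text
the job is handed in; nothing more can be done
None
```

The job is handed in (no verdict came back): both posts present are clamped with their notches to the lever side, and the rail is seated against the tongues, its middle within about 2 mm of the jaws' middle by the cameras.

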